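# Sweep loose spacers through the tray gate into the catch slot

### The job

Clear the three loose steel spacer discs off the deck of the sorting tray: with the fingertips, sweep them one at a time through the gate in the rim so that each drops into the catch slot behind it. Slide them along the deck and do not pick them up or lift them over the rim. Leave the vial, the cup, the jar and the forceps standing or lying where they are.

Things in the scene. Friction and masses are not known exactly. Their poses are not given: they have to be found in the camera images.
- tray: Fixed sorting tray; place and yaw vary. Origin: centre of the deck in plan, at bench height. z up, +y from deck to gate and slot. Flat teal deck, x -135 to 135, y -105 to 105 mm, its top 50 mm above the bench. Outside these limits a rim all round, 4 mm thick, 16 mm high above the deck. The gate is a 40 mm gap without a sill in the middle of the +y rim (x -20 to 20).
- gate (a point): Middle of the gate, at the deck's edge, level with the deck top (tray frame 0, 105, 50 mm). Axes as the tray's. The deck ends at the inner face of the gate rim and the catch slot begins right there.
- slot (a point): Centre of the catch slot's floor, 46 mm below the deck top, 30 mm beyond the deck's edge (tray frame 0, 135, 4 mm). Axes as the tray's. Open-topped slot, 100 mm long (x), 60 mm wide (y), outer walls 56 mm above the bench. A disc whose centre is pushed past the deck's edge in the gate tips and drops in by itself.
- vial: Small capped glass vial, 22 mm diameter, 42 mm tall, standing loose on the deck near one of the two corners on the gate side (the cup is near the other). Origin: centre of its underside. Not to be disturbed.
- cup: Small open steel cup, 30 mm across the rim, 28 mm tall, standing loose on the deck near the other gate-side corner. Origin: centre of its underside. Not to be disturbed.
- jar: Amber glass jar with white cap, 50 mm diameter, 50 mm tall, standing loose on the bench beside the tray's -y side. Origin: centre of its underside. Not to be disturbed.
- forceps: Steel forceps, 125 mm long, 8 mm high, lying loose on the bench beside the tray's -y side. Origin: mid-length, on the underside; x along its length. Not to be disturbed.
- spacer1_center (a point): Steel spacer disc, 28 mm diameter, 10 mm thick, about 45 g, with a small dark hole mark in the middle, lying flat and loose on the tray's deck. Point at its centre (half-way up, 5 mm above the deck). The three are alike; the order in which they go is free.
- spacer2_center (a point): Steel spacer disc, 28 mm diameter, 10 mm thick, about 45 g, with a small dark hole mark in the middle, lying flat and loose on the tray's deck. Point at its centre (half-way up, 5 mm above the deck). The three are alike; the order in which they go is free.
- spacer3_center (a point): Steel spacer disc, 28 mm diameter, 10 mm thick, about 45 g, with a small dark hole mark in the middle, lying flat and loose on the tray's deck. Point at its centre (half-way up, 5 mm above the deck). The three are alike; the order in which they go is free.

How it is judged:
By the outcome, as a careful person would: the job done as asked, in the order asked, and still so for the second after the job is handed in, with the robot touching nothing.
It also fails if it takes over 64 s, if anything falls off the work surface, if the arm or the gripper's body presses on something with over 40 N, if the wrist force passes 120 N, or if a joint passes its speed limit or range.

### The arm

A 7-joint arm with a two-finger parallel gripper is mounted at the origin on the work surface. World frame = base frame: x ahead of the robot, y to its left, z up, the work surface at z = 0. Lengths are in m, angles in rad, forces in N, time in s.
With the tool pointing down it reaches from about 0.425 to 0.875 m from the base axis. Payload 4.7 kg.
Tool frame: the origin (TCP) lies midway between the tips of the shut fingers; the grasp point (between the pads) lies 19 mm behind it; z points along the fingers, x is the direction in which the jaws open and shut, and the axes are right-handed (so a half turn about z gives the same grasp; the last joint's range is limited). The gripper opens to 87 mm and grips with 3 to 60 N. Pads are 19 mm wide; open, the fingers measure 117 mm over their backs; the gripper's body (75 mm by 190 mm) begins 51 mm behind the grasp point.
Start: joints at [1.259, 0.321, -0.07, 1.45, 0.023, 1.371, -0.057], TCP at [0.208, -0.616, 0.192] pointing down, gripper open.
Joint ranges: [-2.86, 2.86], [-0.3, 2.09], [-1.38, 1.24], [0.06, 2.45], [-1.56, 4.7], [0.09, 2.05], [-2.69, 2.69]. Speed limits (rad/s): [2.57, 2.57, 3.14, 3.14, 3.14, 3.14, 3.14].

### API

Orientations are given as [roll, pitch, yaw] about the fixed x, y, z axes, in that order (R = Rz(yaw) Ry(pitch) Rx(roll)).
In Python, from workcell import arm gives the robot as it stands. The module is installed in compiled form; this text tells all that it offers.
- The arm moves only by the tool play_rows, never from a script. Its argument "moves" is a list that holds one entry, the list of rows, each a list of 7 numbers: the turn, a rotation vector about the world's x, y, z in rad, then the shift along the world's x, y, z in mm, then the closure, from -1 (fully open) to 1 (shut). In form: [[[ax, ay, az, dx, dy, dz, grip], ...]]. A call has 1 to 12 rows; each row is the pose to reach, as a shift and turn from the pose measured when the call began; what a row does not reach only later rows make up. A row lasts 1/8 s, in which the tool goes at most 62.5 mm and 10.7 degrees, less where a joint would pass 70% of its speed; a pose out of reach is approached as far as the arm can. A call with a gripper value outside its range is refused whole. The fingers move at their own pace and stop on an object; the grip force is fixed at half the most. Time passes only in rows, so rows that repeat a pose let the fingers close. It gives the time, the measured TCP pose, the force and the opening at its end, in the units of the state.
- arm.state(): the state, without advancing time (a new reading comes with each control period).
- arm.read_camera(name): name is "scene" or "top"; returns the picture (384x512x3 uint8, red, green, blue); there is no depth.
- arm.camera_model(name): a dict with "fx", "fy", "cx", "cy" (pixels), "k1" (the pictures are not rectified: a ray, as slopes to the right and down, at radius r is drawn at 1 + k1 r^2 times it, then the intrinsics apply), "extrinsics" (4x4, takes a point from camera to world coordinates). Camera axes: x right, y up, looking along -z (the intrinsics and any distortion apply to the point x, -y, -z); pixel columns grow to the right and rows downward; lengths in m; the calibration is good to about 2 mm. A picture is of the moment at which its call begins. camera_model takes no time and is no camera call.
- arm.job_done(): hands the job in, once; it reports no verdict.
The state is a dict: "time": time; "qpos": joint angles; "joint_vel": joint speeds; "tau": joint torques, N m; "tcp_pos": TCP position; "orientation": TCP orientation; "contact_force": force on the tool from outside, world axes, zero at the start; "moment": the same for the moment, N m; "grip_width": opening from 0.0 (shut) to 1.0 (fully open).
Only numpy, scipy, OpenCV 4.12 (cv2) and the standard library are available. Lean on these libraries where they do the work, as an engineer would, in place of code of your own. Each camera call takes 0.05 s, during which the arm holds its last target. There are 200 camera calls.

## Working session

There is one attempt and no reset: what is moved stays moved. The work goes in short steps, Python scripts to look and compute and a tool call to move; the robot and the scene stay as the last step left them, time stands still between calls to the robot, and variables do not carry over. Pictures are saved under pics/ and viewed, about 8 in all and at most 12, crops included, and the job is handed in when it is done.

Besides the shell and the picture viewer there is one more tool, called after ">>>" by a JSON object that holds its "method" and its "body", one argument or row to a line. play_rows: Moves the arm, as the interface text tells. Its arguments: {"type":"object","properties":{"moves":{"type":"array"}},"required":["moves"]}

```bash
mkdir -p pics
cat > h.py <<'E'
import numpy as np, cv2
from workcell import arm
def snap(name,fn,crop=None,scale=1):
    im=arm.read_camera(name)[:,:,::-1].copy()
    if crop: im=im[crop[1]:crop[3],crop[0]:crop[2]]
    cv2.imwrite('pics/'+fn,cv2.resize(im,None,fx=scale,fy=scale,interpolation=cv2.INTER_CUBIC)); return im
def ray(name,u,v):
    m=arm.camera_model(name); d=np.array([(u-m['cx'])/m['fx'],(v-m['cy'])/m['fy']]); p=d.copy()
    for _ in range(20): p=d/(1+m['k1']*(p@p))
    E=np.array(m['extrinsics']); return E[:3,3],E[:3,:3]@np.array([p[0],-p[1],-1])
def px2w(name,u,v,z):
    o,d=ray(name,u,v); return (o+d*(z-o[2])/d[2])*1000
def w2px(name,P):
    m=arm.camera_model(name); E=np.array(m['extrinsics']); c=E[:3,:3].T@(np.array(P)/1000-E[:3,3])
    p=np.array([c[0],-c[1]])/-c[2]; p=p*(1+m['k1']*(p@p)); return p*[m['fx'],m['fy']]+[m['cx'],m['cy']]
E
python3 - <<'E'
from h import *
snap('top','t0.png',None,1.5); snap('scene','s0.png',None,1.5)
s=arm.state(); print(s)
for n in('top','scene'): print(arm.camera_model(n))
E
```

```text
{'time': 0.1, 'qpos': array([ 1.25911505,  0.32172834, -0.0701139 ,  1.45154683,  0.02258066,
        1.37076519, -0.05692614]), 'joint_vel': array([-0.00076275, -0.00059264,  0.00038921, -0.00323451, -0.00173819,
        0.00055861,  0.00082011]), 'tau': array([-5.20241538e-04, -4.92570090e+01, -4.06266460e-01, -3.13397741e+01,
       -6.42158766e-02,  3.94821726e-02,  7.79576271e-05]), 'tcp_pos': array([ 0.20783851, -0.61531475,  0.19098756]), 'orientation': array([ 3.14152942e+00,  1.65937510e-03, -1.24498969e+00]), 'contact_force': array([-0.00947099, -0.72541672, -0.80927457]), 'moment': array([-0.00276827, -0.06319341,  0.01143215]), 'grip_width': 0.996953544548745}
{'fx': 387.5041455230489, 'fy': 387.5041455230489, 'cx': 256.9111045281093, 'cy': 193.02825168672172, 'k1': -0.022860269941090597, 'extrinsics': array([[ 0.0204999 ,  0.99590672, -0.08803163,  0.49696652],
       [-0.99918608,  0.02346754,  0.03280944, -0.01409497],
       [ 0.03474103,  0.08728739,  0.99557721,  0.69923007],
       [ 0.        ,  0.        ,  0.        ,  1.        ]])}
{'fx': 355.7194708542502, 'fy': 355.7194708542502, 'cx': 255.22316096519322, 'cy': 192.08997025037803, 'k1': -0.09005628829850625, 'extrinsics': array([[-0.02785183, -0.64268126,  0.76562724,  1.05323569],
       [ 0.99945929, -0.03129417,  0.01008924, -0.03201409],
       [ 0.01747551,  0.76549427,  0.64320536,  0.50565676],
       [ 0.        ,  0.        ,  0.        ,  1.        ]])}
```

View pics/t0.png

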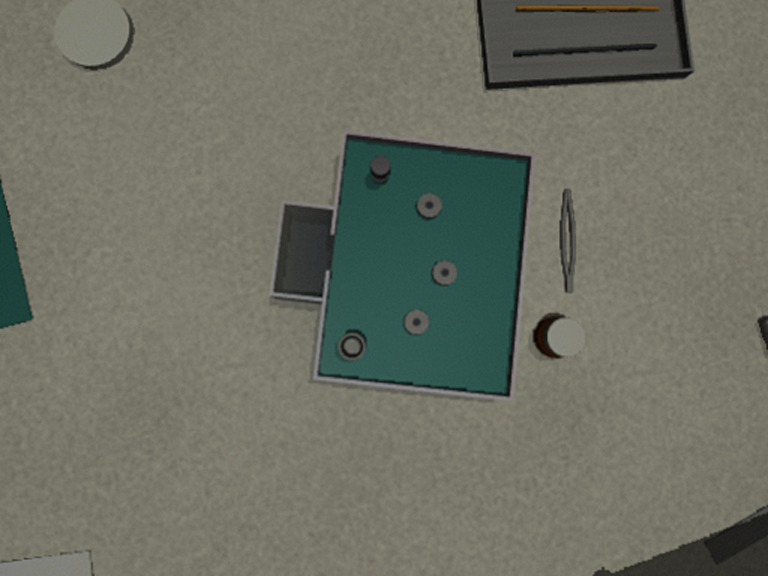

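View pics/s0.png

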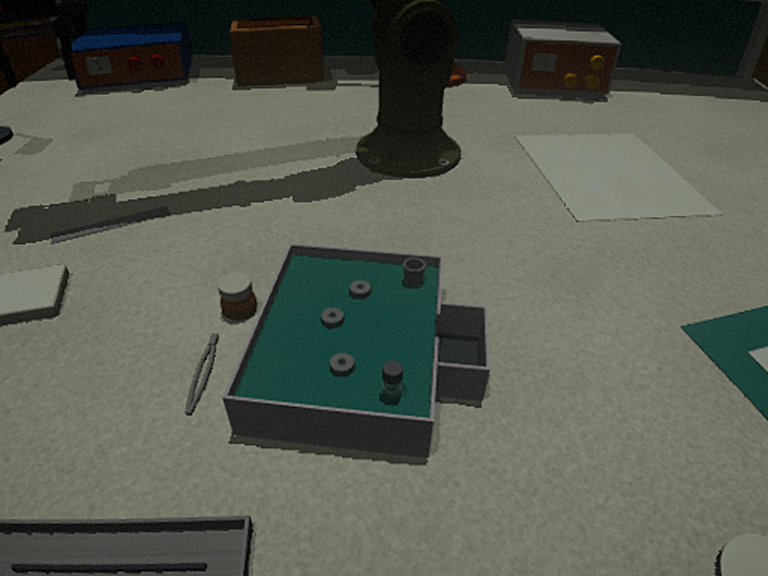

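The top view (1.5x) shows discs at (429,206), (445,273) and (417,323), the vial at (380,168) and the cup at (351,346). The rim corners are (347,136), (530,156), (510,396) and (317,378), with the slot on the left. The scene view agrees.

```bash
cat >> h.py <<'E'
def fit(pix):
    T=np.array([[139,109],[139,-109],[-139,-109],[-139,109]],float)
    return T
E
python3 - <<'E'
from h import *
from scipy.optimize import least_squares
pix=np.array([[347,136],[530,156],[510,396],[317,378]])/1.5
W=np.array([px2w('top',*p,.066)[:2] for p in pix])
for s in (1,-1):
    T=np.array([[s*139,109],[s*139,-109],[-s*139,-109],[-s*139,109]])
    f=lambda q:((np.c_[np.cos(q[2])*T[:,0]-np.sin(q[2])*T[:,1],np.sin(q[2])*T[:,0]+np.cos(q[2])*T[:,1]]+q[:2])-W).ravel()
    r=least_squares(f,[*W.mean(0),1.5*0+0.0]); print(s,r.x,np.round(r.fun,1),r.cost)
    if s==1: q=r.x
c,sn=np.cos(q[2]),np.sin(q[2]);R=np.array([[c,-sn],[sn,c]])
for n,p,z in [('A',(429,206),.06),('B',(445,273),.06),('C',(417,323),.06),('vialtop',(380,163),.092),('cuptop',(351,346),.078),('jartop',(566,337),.05)]:
    w=px2w('top',p[0]/1.5,p[1]/1.5,z); print(n,w.round(1),'tray',(R.T@(w[:2]-q[:2])).round(1),'scene px',(w2px('scene',w)*1.5).round(0))
E
```

```text
1 [ 5.82095029e+02 -7.99856409e+01 -8.38745038e-02] [ 5.3  5.4  3.2 -4.9 -5.6 -4.1 -2.9  3.6] 80.84015740362321
-1 [582.09502862 -79.98564341   3.03427533] [ -15.8 -214.8   23.7  208.8   15.5  216.1  -23.4 -210.2] 91112.4812218363
A [648.7 -82.2  60. ] tray [66.6  3.4] scene px [341. 359.]
B [ 573.5 -101.1   60. ] tray [ -6.8 -21.8] scene px [331. 313.]
C [517.3 -70.8  60. ] tray [-65.3   3.8] scene px [359. 285.]
vialtop [686.5 -25.6  92. ] tray [99.5 63. ] scene px [392. 367.]
cuptop [490.8   0.7  78. ] tray [-97.7  72.8] scene px [414. 263.]
jartop [ 505.4 -240.5   50. ] tray [ -63.  -166.4] scene px [234. 281.]
```

```bash
cat >> h.py <<'E'
Q=[582.1,-80.0,-0.0839]
def t2w(x,y,z=60): c,s=np.cos(Q[2]),np.sin(Q[2]); return np.array([Q[0]+c*x-s*y,Q[1]+s*x+c*y,z])
def w2t(w): c,s=np.cos(Q[2]),np.sin(Q[2]); d=np.array(w[:2])-Q[:2]; return np.array([c*d[0]+s*d[1],-s*d[0]+c*d[1]])
def overlay(name,fn,crop,k,pts=()):
    im=snap(name,'raw.png'); x0,y0,x1,y1=crop
    v=cv2.resize(im[y0:y1,x0:x1],None,fx=k,fy=k,interpolation=cv2.INTER_CUBIC)
    P=lambda w:tuple(int(a) for a in (w2px(name,w)+.5-[x0,y0])*k)
    def poly(L,z,c):
        for a,b in zip(L,L[1:]): cv2.line(v,P(t2w(*a,z)),P(t2w(*b,z)),c,1)
    poly([(20,105),(135,105),(135,-105),(-135,-105),(-135,105),(-20,105)],66,(0,255,255))
    poly([(20,105),(20,109)],66,(0,0,255)); poly([(-20,105),(-20,109)],66,(0,0,255)); poly([(-20,105),(20,105)],50,(0,0,255))
    poly([(-50,165),(50,165),(50,109),(-50,109),(-50,165)],56,(255,0,255))
    for p in pts: cv2.circle(v,P(t2w(*p)),3,(0,255,0),1)
    cv2.imwrite('pics/'+fn,v)
E
python3 - <<'E'
from h import *
overlay('top','o1.png',(170,80,370,280),3,[(66.6,3.4),(-6.8,-21.8),(-65.3,3.8)])
E
```

```text
(no output)
```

View pics/o1.png

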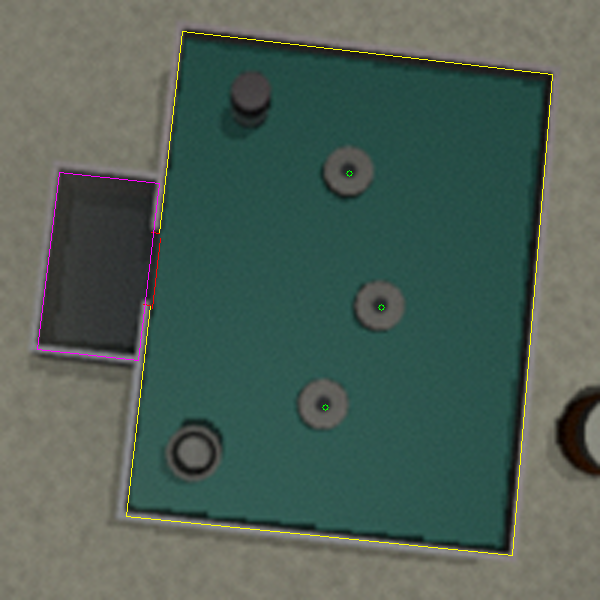

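The fitted tray and disc points lie within about 1 mm. I'll push with a notch between the fingertips, about 14 mm wide, starting with disc B.

```bash
cat >> h.py <<'E'
def go(pts,h=None):
    "pts: tray x,y,z(world); h: push heading (rad, from tray +y, ccw)"
    s=arm.state(); p=s['tcp_pos']*1000
    print('t',round(s['time'],2),'tcp tray',w2t(p).round(1),'z',round(p[2],1),'rpy',s['orientation'].round(3),'grip mm',round(s['grip_width']*87,1),'F',s['contact_force'].round(1))
    if h is not None: print('turn z',round((Q[2]+h-s['orientation'][2]+np.pi/2)%np.pi-np.pi/2,3))
    for a in pts: print(a,'->',(t2w(*a)-p).round(1))
E
python3 - <<'E'
from h import *
go([(-8.3,-57,140),(-8.3,-57,54),(-1,85,54),(0,95,54)],-0.051)
E
```

```text
t 0.15 tcp tray [-328.1 -564.9] z 191.1 rpy [ 3.142e+00  1.000e-03 -1.245e+00] grip mm 87.1 F [-0.9  0.1  0. ]
turn z 1.11
(-8.3, -57, 140) -> [361.2 479.3 -51.1]
(-8.3, -57, 54) -> [ 361.2  479.3 -137.1]
(-1, 85, 54) -> [ 380.4  620.2 -137.1]
(0, 95, 54) -> [ 382.2  630.1 -137.1]
```

>>> {"method": "play_rows", "body": {
  "moves": [
    [[0,0,0.12,36,48,0,0.3],[0,0,0.25,72,96,0,0.68],[0,0,0.37,108,144,0,0.68],[0,0,0.5,144,192,0,0.68],[0,0,0.62,180,240,0,0.68],[0,0,0.74,216,288,-10,0.68],[0,0,0.86,252,335,-20,0.68],[0,0,0.98,290,385,-35,0.68],[0,0,1.11,330,440,-51,0.68],[0,0,1.11,361,479,-51,0.68],[0,0,1.11,361,479,-51,0.68],[0,0,1.11,361,479,-51,0.68]]
  ]
}}

```text
time: 1.65
tcp_pos: [0.5684, -0.1369, 0.1397]
orientation: [3.141, 0.002, -0.135]
contact_force: [0.2, -0.8, -0.4]
grip_width: 0.16
```

Run:
```python
from h import *
go([(-8.3,-57,80),(-8.3,-57,54),(-1,85,54),(0,95,54)],-0.051)
```

```text
t 1.65 tcp tray [ -8.9 -57.8] z 139.7 rpy [ 3.141e+00  2.000e-03 -1.350e-01] grip mm 13.9 F [ 0.2 -0.8 -0.4]
turn z -0.0
(-8.3, -57, 80) -> [  0.7   0.8 -59.7]
(-8.3, -57, 54) -> [  0.7   0.8 -85.7]
(-1, 85, 54) -> [ 19.8 141.7 -85.7]
(0, 95, 54) -> [ 21.7 151.6 -85.7]
```

>>> {"method": "play_rows", "body": {
  "moves": [
    [[0,0,0,1,1,-45,0.68],[0,0,0,1,1,-75,0.68],[0,0,0,1,1,-86,0.68],[0,0,0,1,1,-86,0.68],[0,0,0,2,9,-86,0.68],[0,0,0,3,17,-86,0.68],[0,0,0,4,25,-86,0.68],[0,0,0,5,33,-86,0.68],[0,0,0,6,41,-86,0.68],[0,0,0,7,49,-86,0.68],[0,0,0,8,57,-86,0.68],[0,0,0,8,57,-86,0.68]]
  ]
}}

```text
time: 3.15
tcp_pos: [0.5765, -0.0789, 0.0537]
orientation: [3.141, 0.002, -0.133]
contact_force: [0.1, -0.8, -0.1]
grip_width: 0.16
```

Run:
```python
from h import *
go([(-1,85,54),(-.6,92,54)],-0.051)
overlay('scene','o2.png',(130,140,350,320),3)
```

```text
t 3.15 tcp tray [-5.7  0.7] z 53.7 rpy [ 3.141e+00  2.000e-03 -1.330e-01] grip mm 13.9 F [ 0.1 -0.8 -0.1]
turn z -0.001
(-1, 85, 54) -> [11.7 83.6  0.3]
(-0.6, 92, 54) -> [12.7 90.6  0.3]
```

View pics/o2.png

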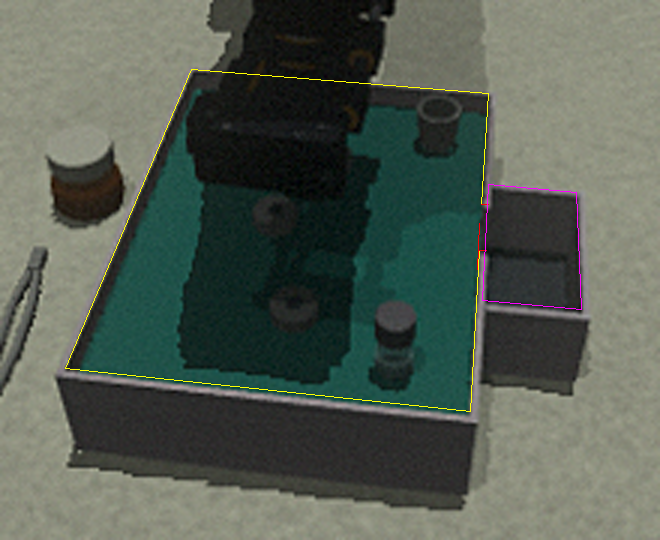

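Run:
```python
from h import *
s=arm.state(); p=s['tcp_pos']*1000
for dz in (0,70,150): print(dz,((w2px('scene',p+[0,0,dz])-[130,140])*3).round())
for t in [(-6.5,-21.5),(-4.5,22),(67,4),(-65,4)]: print(t,((w2px('scene',t2w(*t))-[130,140])*3).round())
im=cv2.imread('pics/raw.png')[140:320,130:350]
v=cv2.resize(im,None,fx=3.5,fy=3.2,interpolation=cv2.INTER_CUBIC); v=np.clip((v/255.)**.5*300,0,255)
t=arm.read_camera('top')[80:280,170:370,::-1]; t=cv2.resize(t,None,fx=2.88,fy=2.88,interpolation=cv2.INTER_CUBIC); t=np.clip((t/255.)**.5*300,0,255)
cv2.imwrite('pics/o3.png',cv2.resize(np.hstack([v[:576],t]),None,fx=.59,fy=.59,interpolation=cv2.INTER_AREA))
```

```text
0 [307. 218.]
70 [304. 129.]
150 [300.  10.]
(-6.5, -21.5) [273. 207.]
(-4.5, 22) [342. 215.]
(67, 4) [293. 299.]
(-65, 4) [328. 150.][ WARN:0@2.216] global loadsave.cpp:1063 imwrite_ Unsupported depth image for selected encoder is fallbacked to CV_8U.
```

View pics/o3.png

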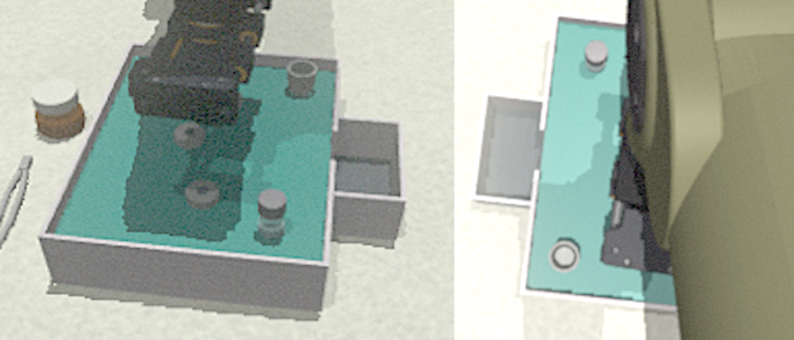

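Run:
```python
from h import *
old=cv2.imread('pics/raw.png').astype(int)
im=arm.read_camera('scene')[:,:,::-1].copy(); d=np.abs(im-old).max(2); print('diff px',(d>25).sum())
s=arm.state(); p=s['tcp_pos']; print(s['time'],s['qpos'].round(3),p)
from scipy.spatial.transform import Rotation as Ro
R=Ro.from_euler('xyz',s['orientation']).as_matrix()
k=2;v=cv2.resize(im[60:320,100:400],None,fx=k,fy=k,interpolation=cv2.INTER_CUBIC); v=np.clip((v/255.)**.5*300,0,255).astype(np.uint8)
def box(c,hx,hy,z0,z1,col):
    P=lambda q:tuple(int(a) for a in (w2px('scene',(p+R@np.array(q))*1000)-[100,60])*k)
    cs=[(c-hx,-hy),(c+hx,-hy),(c+hx,hy),(c-hx,hy)]
    for i in range(4):
        a,b=cs[i],cs[(i+1)%4]
        cv2.line(v,P((*a,z0)),P((*b,z0)),col,1);cv2.line(v,P((*a,z1)),P((*b,z1)),col,1);cv2.line(v,P((*a,z0)),P((*a,z1)),col,1)
box(0,.095,.0375,-.07,-.15,(0,0,255))
box(.0145,.0075,.0095,0,-.07,(0,255,0));box(-.0145,.0075,.0095,0,-.07,(0,255,0))
cv2.imwrite('pics/o4.png',v)
```

```text
diff px 357
3.3 [ 0.579  0.342 -0.575  1.766  0.207  1.097 -0.2  ] [ 0.57633037 -0.08035343  0.05363449]
```

View pics/o4.png

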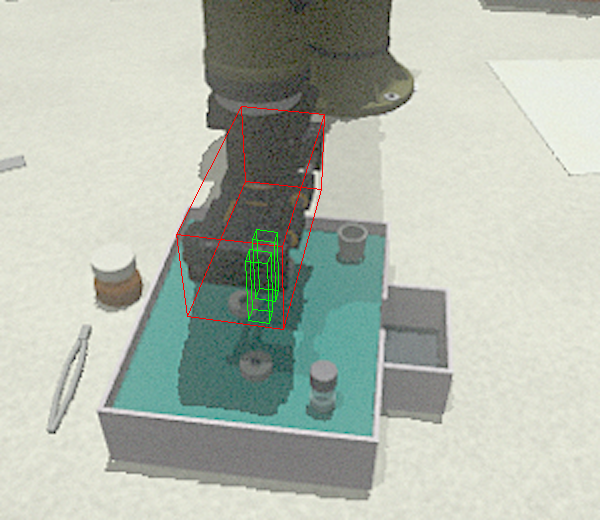

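Run:
```python
from h import *
from scipy.spatial.transform import Rotation as Ro
im=arm.read_camera('top')[:,:,::-1].copy()
s=arm.state(); p=s['tcp_pos']; print(s['time'],p)
R=Ro.from_euler('xyz',s['orientation']).as_matrix()
x0,y0,k=190,80,3;v=cv2.resize(im[y0:280,x0:390],None,fx=k,fy=k,interpolation=cv2.INTER_CUBIC); v=np.clip((v/255.)**.5*300,0,255).astype(np.uint8)
def box(c,hx,hy,z0,z1,col):
    P=lambda q:tuple(int(a) for a in (w2px('top',(p+R@np.array(q))*1000)-[x0,y0])*k)
    cs=[(c-hx,-hy),(c+hx,-hy),(c+hx,hy),(c-hx,hy)]
    for i in range(4):
        a,b=cs[i],cs[(i+1)%4]
        cv2.line(v,P((*a,z0)),P((*b,z0)),col,1);cv2.line(v,P((*a,z1)),P((*b,z1)),col,1);cv2.line(v,P((*a,z0)),P((*a,z1)),col,1)
box(0,.095,.0375,-.07,-.10,(0,0,255))
box(.0145,.0075,.0095,0,-.07,(0,255,0));box(-.0145,.0075,.0095,0,-.07,(0,255,0))
cv2.imwrite('pics/o5.png',v)
```

```text
3.35 [ 0.57632224 -0.08047021  0.05364066]
```

View pics/o5.png

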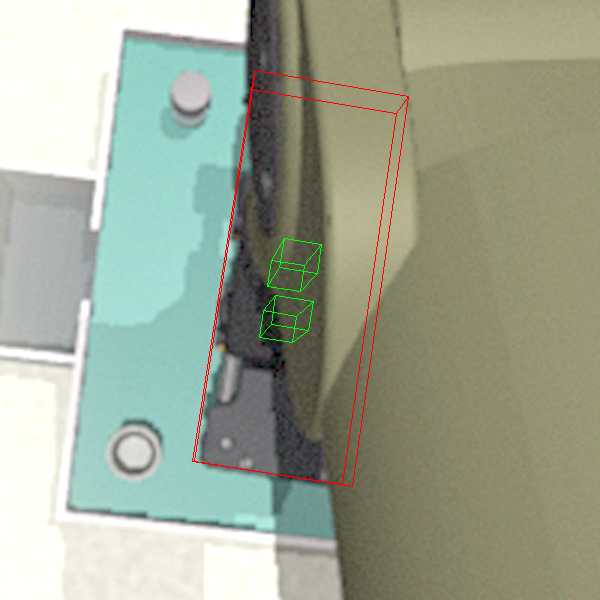

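The body matches in plan, but disc B seems not to have moved. I'll check the fingertip height with a gentle downward probe.

>>> {"method": "play_rows", "body": {
  "moves": [
    [[0,0,0,0,0,-1,0.68],[0,0,0,0,0,-2,0.68],[0,0,0,0,0,-3,0.68],[0,0,0,0,0,-4,0.68],[0,0,0,0,0,-4.5,0.68]]
  ]
}}

```text
time: 3.98
tcp_pos: [0.5763, -0.0804, 0.049]
orientation: [3.141, 0.003, -0.135]
contact_force: [-0.2, 0.7, 0.0]
grip_width: 0.162
```

>>> {"method": "play_rows", "body": {
  "moves": [
    [[0,0,0,0,0,30,0.68],[0,0,0.15,0,0,60,0.68],[0,0,0.33,0,0,60,0.68],[0,0,0.5,0,0,60,0.68],[0,0,0.68,0,0,60,0.68],[0,0,0.85,0,0,60,0.68],[0,0,1.03,0,0,60,0.68],[0,0,1.2,0,0,60,0.68],[0,0,1.38,0,0,60,0.68],[0,0,1.57,0,0,60,0.68],[0,0,1.57,0,0,60,0.68]]
  ]
}}

```text
time: 5.35
tcp_pos: [0.5762, -0.0804, 0.109]
orientation: [3.141, 0.002, 1.433]
contact_force: [0.4, -0.2, 1.3]
grip_width: 0.164
```

```bash
cat >> h.py <<'E'
from scipy.spatial.transform import Rotation as Ro
def boxview(name,fn,x0,y0,x1,y1,k,pts=()):
    im=arm.read_camera(name)[:,:,::-1].copy()
    s=arm.state(); p=s['tcp_pos']; R=Ro.from_euler('xyz',s['orientation']).as_matrix()
    v=cv2.resize(im[y0:y1,x0:x1],None,fx=k,fy=k,interpolation=cv2.INTER_CUBIC); v=np.clip((v/255.)**.45*300,0,255).astype(np.uint8)
    W=lambda w:tuple(int(a) for a in (w2px(name,w)-[x0,y0])*k)
    P=lambda q:W((p+R@np.array(q))*1000)
    g=s['grip_width']*.0435
    def box(c,hx,hy,z0,z1,col):
        cs=[(c-hx,-hy),(c+hx,-hy),(c+hx,hy),(c-hx,hy)]
        for i in range(4):
            a,b=cs[i],cs[(i+1)%4]
            cv2.line(v,P((*a,z0)),P((*b,z0)),col,1);cv2.line(v,P((*a,z1)),P((*b,z1)),col,1);cv2.line(v,P((*a,z0)),P((*a,z1)),col,1)
    box(0,.095,.0375,-.07,-.10,(0,0,255))
    for q in (1,-1): box(q*(g+.0075),.0075,.0095,0,-.07,(0,255,0))
    for t in pts: cv2.circle(v,W(t2w(*t)),4,(255,0,255),1)
    cv2.imwrite('pics/'+fn,v)
E
python3 - <<'E'
from h import *
go([(0,0,60)],0)
boxview('scene','o6.png',110,60,350,300,2.5,[(67,4),(-6.5,-21.5),(-65,4.5)])
E
```

```text
t 5.35 tcp tray [-5.8 -0.9] z 109.0 rpy [3.141e+00 2.000e-03 1.433e+00] grip mm 14.3 F [ 0.4 -0.2  1.3]
turn z -1.517
(0, 0, 60) -> [  5.9   0.4 -49. ]
```

View pics/o6.png

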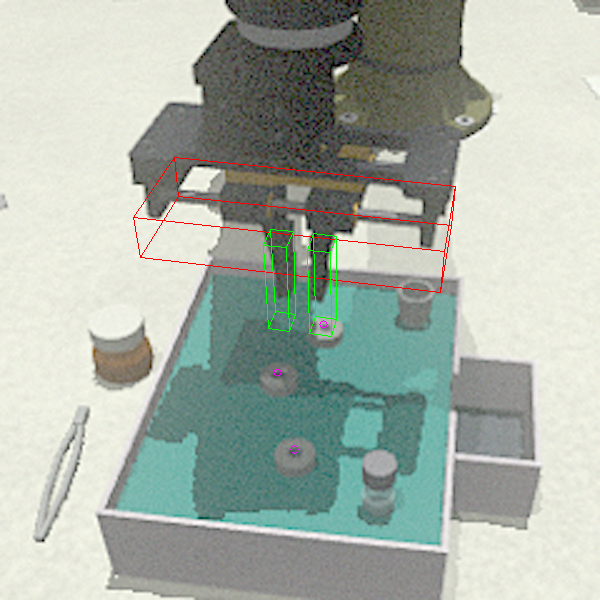

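The fingertips show about 23 mm higher than reported at the same column, and no disc has moved. So the reported z reads low, and the earlier sweep passed over the disc. I'll return behind disc B and feel for the deck.

>>> {"method": "play_rows", "body": {
  "moves": [
    [[0,0,-0.18,-1,-6,0,0.68],[0,0,-0.36,-2,-12,0,0.68],[0,0,-0.54,-3,-20,0,0.68],[0,0,-0.72,-4,-28,0,0.68],[0,0,-0.9,-5,-36,0,0.68],[0,0,-1.08,-6,-46,0,0.68],[0,0,-1.26,-7,-55.5,0,0.68],[0,0,-1.42,-7,-55.5,-20,0.68],[0,0,-1.568,-7,-55.5,-45,0.68],[0,0,-1.568,-7,-55.5,-60,0.68],[0,0,-1.568,-7,-55.5,-66,0.68],[0,0,-1.568,-7,-55.5,-68,0.68]]
  ]
}}

```text
time: 6.9
tcp_pos: [0.5695, -0.1359, 0.0411]
orientation: [3.141, 0.002, -0.136]
contact_force: [-0.4, 0.5, 0.3]
grip_width: 0.159
```

>>> {"method": "play_rows", "body": {
  "moves": [
    [[0,0,0,0,0,-1,0.68],[0,0,0,0,0,-2,0.68],[0,0,0,0,0,-3,0.68],[0,0,0,0,0,-4,0.68],[0,0,0,0,0,-4,0.68]]
  ]
}}

```text
time: 7.52
tcp_pos: [0.5694, -0.1359, 0.0371]
orientation: [3.141, 0.002, -0.136]
contact_force: [0.7, -0.4, -0.2]
grip_width: 0.156
```

>>> {"method": "play_rows", "body": {
  "moves": [
    [[0,0,0,0,0,-1,0.68],[0,0,0,0,0,-2,0.68],[0,0,0,0,0,-3,0.68],[0,0,0,0,0,-4,0.68],[0,0,0,0,0,-4,0.68]]
  ]
}}

```text
time: 8.15
tcp_pos: [0.5694, -0.1359, 0.0329]
orientation: [3.141, 0.003, -0.136]
contact_force: [-0.3, 0.9, 0.7]
grip_width: 0.161
```

>>> {"method": "play_rows", "body": {
  "moves": [
    [[0,0,0,0,0,-1,0.68],[0,0,0,0,0,-2,0.68],[0,0,0,0,0,-3,0.68],[0,0,0,0,0,-3,0.68]]
  ]
}}

```text
time: 8.65
tcp_pos: [0.5693, -0.1358, 0.0298]
orientation: [3.141, 0.003, -0.136]
contact_force: [-0.4, 0.1, -0.2]
grip_width: 0.157
```

>>> {"method": "play_rows", "body": {
  "moves": [
    [[0,0,0,0,0,-1,0.68],[0,0,0,0,0,-2,0.68],[0,0,0,0,0,-2,0.68]]
  ]
}}

```text
time: 9.02
tcp_pos: [0.5692, -0.1359, 0.0277]
orientation: [3.141, 0.003, -0.136]
contact_force: [0.0, 0.1, -0.5]
grip_width: 0.16
```

>>> {"method": "play_rows", "body": {
  "moves": [
    [[0,0,0,0,0,-1,0.68],[0,0,0,0,0,-2,0.68],[0,0,0,0,0,-2,0.68]]
  ]
}}

```text
time: 9.4
tcp_pos: [0.569, -0.1358, 0.0256]
orientation: [3.141, 0.003, -0.136]
contact_force: [0.1, -0.1, -0.3]
grip_width: 0.16
```

>>> {"method": "play_rows", "body": {
  "moves": [
    [[0,0,0,0,0,-1,0.68],[0,0,0,0,0,-2,0.68],[0,0,0,0,0,-2,0.68]]
  ]
}}

```text
time: 9.78
tcp_pos: [0.5689, -0.1358, 0.0234]
orientation: [3.141, 0.003, -0.136]
contact_force: [0.5, -0.5, -0.1]
grip_width: 0.162
```

>>> {"method": "play_rows", "body": {
  "moves": [
    [[0,0,0,0,0,-1,0.68],[0,0,0,0,0,-2,0.68],[0,0,0,0,0,-2,0.68]]
  ]
}}

```text
time: 10.15
tcp_pos: [0.5689, -0.1358, 0.0213]
orientation: [3.141, 0.004, -0.136]
contact_force: [-0.5, 0.5, -0.6]
grip_width: 0.158
```

>>> {"method": "play_rows", "body": {
  "moves": [
    [[0,0,0,0,0,-1,0.68],[0,0,0,0,0,-2,0.68],[0,0,0,0,0,-2,0.68]]
  ]
}}

```text
time: 10.52
tcp_pos: [0.5689, -0.1358, 0.0199]
orientation: [3.141, 0.004, -0.136]
contact_force: [-1.9, -0.1, 5.6]
grip_width: 0.165
```

>>> {"method": "play_rows", "body": {
  "moves": [
    [[0,0,0,0,0,-1,0.68],[0,0,0,0,0,-2,0.68],[0,0,0,0,0,-2,0.68]]
  ]
}}

```text
time: 10.9
tcp_pos: [0.569, -0.1359, 0.0198]
orientation: [3.14, 0.004, -0.136]
contact_force: [-5.5, 1.7, 13.1]
grip_width: 0.16
```

Run:
```python
from h import *
for z in (.129,.134,.139):
    for u,v in [(284,298),(319,300)]: print(z,px2w('scene',u/2.5+110,v/2.5+60,z).round(1))
im=cv2.imread('pics/o6.png')[215:345,225:365]; cv2.imwrite('pics/o7.png',cv2.resize(im,None,fx=5,fy=4.4,interpolation=cv2.INTER_CUBIC))
```

```text
0.129 [573.1 -93.2 129. ]
0.129 [574.2 -69.  129. ]
0.134 [579.5 -92.3 134. ]
0.134 [580.5 -68.5 134. ]
0.139 [585.9 -91.5 139. ]
0.139 [586.9 -68.  139. ]
```

View pics/o7.png

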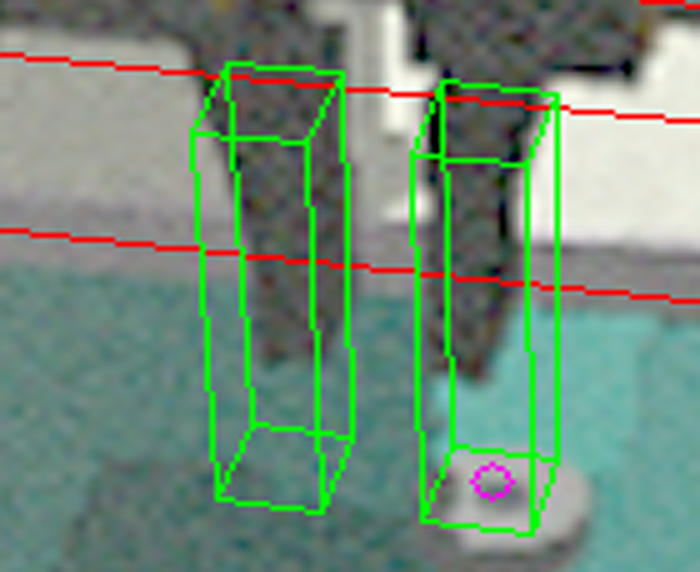

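>>> {"method": "play_rows", "body": {
  "moves": [
    [[0,0,0,0,0,3,0.68],[0,0,0,0,0,5,0.68],[0,0,0,0,0,5,0.68]]
  ]
}}

```text
time: 11.28
tcp_pos: [0.569, -0.1359, 0.0247]
orientation: [3.14, 0.004, -0.136]
contact_force: [0.7, -0.3, 0.3]
grip_width: 0.161
```

With z offset by 30 mm the picture, contact and x/y all agree, so reported z is true z minus 30 mm. Now I'll push disc B.

>>> {"method": "play_rows", "body": {
  "moves": [
    [[0,0,0,1,8,-1,0.68],[0,0,0,2,16,-1,0.68],[0,0,0,3,24,-1,0.68],[0,0,0,4.5,32,-1,0.68],[0,0,0,5.5,40,-1,0.68],[0,0,0,6.5,48,-1,0.68],[0,0,0,7.5,56,-1,0.68],[0,0,0,9,64,-1,0.68],[0,0,0,10,72,-1,0.68],[0,0,0,11,80,-1,0.68],[0,0,0,12,88,-1,0.68],[0,0,0,13,95,-1,0.68]]
  ]
}}

```text
time: 12.78
tcp_pos: [0.582, -0.0403, 0.0237]
orientation: [3.14, 0.004, -0.136]
contact_force: [-0.7, 0.5, 0.4]
grip_width: 0.155
```

Run:
```python
from h import *
go([(-1,85,24),(-.6,92,24)],-0.051)
boxview('scene','o8.png',110,60,350,300,2.5)
```

```text
t 12.78 tcp tray [-3.4 39.6] z 23.7 rpy [ 3.14   0.004 -0.136] grip mm 13.5 F [-0.7  0.5  0.4]
turn z 0.001
(-1, 85, 24) -> [ 6.2 45.1  0.3]
(-0.6, 92, 24) -> [ 7.2 52.   0.3]
```

View pics/o8.png

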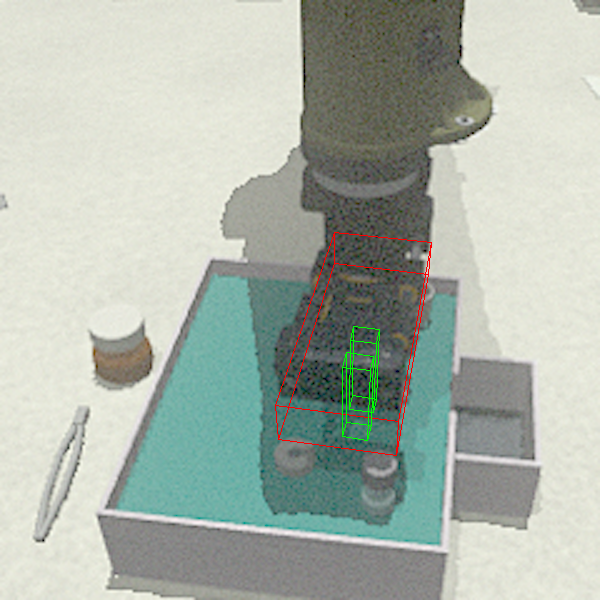

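>>> {"method": "play_rows", "body": {
  "moves": [
    [[0,0,0,1,8,0,0.68],[0,0,0,2,16,0,0.68],[0,0,0,3,24,0,0.68],[0,0,0,4.5,32,0,0.68],[0,0,0,5.5,40,0,0.68],[0,0,0,6.5,46,0,0.68],[0,0,0,7,52,0,0.68],[0,0,0,7,54,0,0.68],[0,0,0,7,54,0,0.68],[0,0,0,6,40,0,0.68],[0,0,0,6,40,50,0.68],[0,0,0,6,40,60,0.68]]
  ]
}}

```text
time: 14.32
tcp_pos: [0.5905, -0.0005, 0.087]
orientation: [3.141, -0.002, -0.137]
contact_force: [1.0, 0.3, -0.6]
grip_width: 0.159
```

Run:
```python
from h import *
import math
# A (67,4) push toward (0,62)
for n,(x,y) in {'A':(67,4),'C':(-65,4.5)}.items():
    d=np.array([0-x,60-y]);d/=np.hypot(*d); s=np.array([x,y])-38*d; e=np.array([0,60])-22*d
    h=math.atan2(-d[0],d[1]); print(n,'heading',h,s.round(1),e.round(1))
    go([(*s.round(1),90),(*s.round(1),24),(*e.round(1),24)],h)
im=arm.read_camera('top')[:,:,::-1]; o,k=(170,80),3
v=cv2.resize(im[80:280,170:370],None,fx=3,fy=3,interpolation=cv2.INTER_CUBIC); cv2.imwrite('pics/o9.png',np.clip((v/255.)**.45*300,0,255).astype(np.uint8))
# slot brightness check
a=im; 
for p in [(0,135),(-20,135),(20,135),(0,120),(0,150)]:
    u,vv=w2px('top',t2w(*p,10)).round().astype(int); print(p,u,vv,a[vv-2:vv+3,u-2:u+3].mean().round(),a[vv-2:vv+3,u-2:u+3].std().round(1))
```

```text
Traceback (most recent call last):
numpy._core._exceptions._UFuncOutputCastingError: Cannot cast ufunc 'divide' output from dtype('float64') to dtype('int64') with casting rule 'same_kind'
```

```bash
cat >> h.py <<'E'
def find(name='top'):
    im=arm.read_camera(name)[:,:,::-1].astype(int); teal=(im[:,:,1]-im[:,:,2])>12
    m=((~teal)).astype(np.uint8); H=np.zeros(m.shape,np.uint8)
    c=np.array([w2px(name,t2w(x,y,55)) for x,y in[(128,98),(128,-98),(-128,-98),(-128,98)]]).round().astype(np.int32)
    cv2.fillPoly(H,[c],1); n,l,st,ce=cv2.connectedComponentsWithStats(m*H)
    for i in range(1,n):
        if st[i,4]>20: print(name,'blob px',st[i,4],st[i,2:4],'tray',w2t(px2w(name,*(ce[i]),.06)).round(1),'mean',im[l==i].mean().round())
    old=cv2.resize(cv2.imread('pics/t0.png' if name=='top' else 'pics/s0.png'),(512,384),interpolation=cv2.INTER_AREA).astype(int)
    S=np.zeros(m.shape,np.uint8); c=np.array([w2px(name,t2w(x,y,30)) for x,y in[(48,163),(48,112),(-48,112),(-48,163)]]).round().astype(np.int32); cv2.fillPoly(S,[c],1)
    d=((np.abs(im-old).mean(2)>18)*S).astype(np.uint8); n,l,st,ce=cv2.connectedComponentsWithStats(d)
    for i in range(1,n):
        if st[i,4]>8: print(name,'slot change px',st[i,4],st[i,2:4],'tray',w2t(px2w(name,*ce[i],.014)).round(1),'mean new/old',im[l==i].mean().round(),old[l==i].mean().round())
E
python3 - <<'E'
from h import *
import math
for n,(x,y) in {'A':(67,4),'C':(-65,4.5)}.items():
    d=np.array([0.-x,60-y]);d/=np.hypot(*d); s=np.array([x,y])-38*d; e=np.array([0,60])-22*d
    h=math.atan2(-d[0],d[1]); print(n,'heading',h,s.round(1),e.round(1))
    go([(*s.round(1),90),(*s.round(1),24),(*e.round(1),24)],h)
find('scene'); find('top')
E
```

```text
A heading 0.8745917759891815 [ 96.2 -20.4] [16.9 45.9]
t 14.32 tcp tray [ 1.7 79.9] z 87.0 rpy [ 3.141e+00 -2.000e-03 -1.370e-01] grip mm 13.8 F [ 1.   0.3 -0.6]
turn z 0.927
(np.float64(96.2), np.float64(-20.4), 90) -> [  85.8 -107.9    3. ]
(np.float64(96.2), np.float64(-20.4), 24) -> [  85.8 -107.9  -63. ]
(np.float64(16.9), np.float64(45.9), 24) -> [ 12.3 -35.2 -63. ]
C heading -0.8640736056675389 [-93.9 -20.2] [-16.7  45.7]
t 14.32 tcp tray [ 1.7 79.9] z 87.0 rpy [ 3.141e+00 -2.000e-03 -1.370e-01] grip mm 13.8 F [ 1.   0.3 -0.6]
turn z -0.811
(np.float64(-93.9), np.float64(-20.2), 90) -> [-103.6  -91.8    3. ]
(np.float64(-93.9), np.float64(-20.2), 24) -> [-103.6  -91.8  -63. ]
(np.float64(-16.7), np.float64(45.7), 24) -> [-21.2 -32.6 -63. ]
scene blob px 1301 [71 62] tray [-67.5  56.6] mean 17.0
scene blob px 454 [30 34] tray [79.2 69.9] mean 26.0
scene blob px 210 [17 15] tray [74.1  5. ] mean 66.0
scene slot change px 113 [15 10] tray [  0.7 132.4] mean new/old 72.0 42.0
scene slot change px 9 [2 7] tray [ 18.4 112.7] mean new/old 43.0 82.0
scene slot change px 14 [11  3] tray [ 16.2 156.2] mean new/old 131.0 109.0
top blob px 16740 [124 163] tray [-8.   6.4] mean 57.0
top slot change px 92 [12 24] tray [ 35.4 118.6] mean new/old 60.0 45.0
top slot change px 112 [32 20] tray [-41.1 131.4] mean new/old 60.0 84.0
```

Disc B is in the slot near tray (0.7, 132). Next is disc A, pushed diagonally to the centreline.

>>> {"method": "play_rows", "body": {
  "moves": [
    [[0,0,0.18,15,-18,3,0.68],[0,0,0.36,30,-36,3,0.68],[0,0,0.54,45,-54,3,0.68],[0,0,0.72,60,-75,3,0.68],[0,0,0.927,75,-95,3,0.68],[0,0,0.927,86,-108,0,0.68],[0,0,0.927,86,-108,-30,0.68],[0,0,0.927,86,-108,-55,0.68],[0,0,0.927,86,-108,-63,0.68],[0,0,0.927,86,-108,-63,0.68]]
  ]
}}

```text
time: 15.68
tcp_pos: [0.6749, -0.1079, 0.0218]
orientation: [3.141, 0.001, 0.79]
contact_force: [0.1, 1.0, -0.6]
grip_width: 0.159
```

Run:
```python
from h import *
go([(96.2,-20.4,24),(16.9,45.9,24)],.875); find('scene')
```

```text
t 15.68 tcp tray [ 94.8 -20. ] z 21.8 rpy [3.141e+00 1.000e-03 7.900e-01] grip mm 13.9 F [ 0.1  1.  -0.6]
turn z 0.001
(96.2, -20.4, 24) -> [ 1.3 -0.5  2.2]
(16.9, 45.9, 24) -> [-72.1  72.2   2.2]
scene blob px 5762 [116 104] tray [ 22.6 -15.6] mean 18.0
scene blob px 142 [14 12] tray [-56.5   5.8] mean 60.0
scene blob px 45 [12 11] tray [112.5  63.9] mean 33.0
scene slot change px 215 [30 16] tray [  6.2 134.3] mean new/old 109.0 61.0
```

>>> {"method": "play_rows", "body": {
  "moves": [
    [[0,0,0,-5,5,2,0.68],[0,0,0,-11,11,2,0.68],[0,0,0,-17,17,2,0.68],[0,0,0,-23,23,2,0.68],[0,0,0,-29,29,2,0.68],[0,0,0,-36,36,2,0.68],[0,0,0,-42,42,2,0.68],[0,0,0,-49,49,2,0.68],[0,0,0,-55,55,2,0.68],[0,0,0,-62,62,2,0.68],[0,0,0,-68,68,2,0.68],[0,0,0,-72,72,2,0.68]]
  ]
}}

```text
time: 17.23
tcp_pos: [0.603, -0.0354, 0.0244]
orientation: [3.14, 0.0, 0.79]
contact_force: [1.0, -0.5, -0.1]
grip_width: 0.158
```

Run:
```python
from h import *
go([(16.9,45.9,24)],.875); find('scene')
```

```text
t 17.23 tcp tray [17.1 46.2] z 24.4 rpy [3.14 0.   0.79] grip mm 13.7 F [ 1.  -0.5 -0.1]
turn z 0.001
(16.9, 45.9, 24) -> [-0.2 -0.3 -0.4]
scene blob px 3274 [83 97] tray [-33.7  44.7] mean 17.0
scene blob px 21 [ 9 10] tray [22.3 20.2] mean 20.0
scene slot change px 64 [13 10] tray [-55.6 122. ] mean new/old 16.0 39.0
scene slot change px 164 [19 14] tray [  4.7 130.3] mean new/old 75.0 55.0
scene slot change px 13 [9 3] tray [ 16.1 158.5] mean new/old 133.0 107.0
```

>>> {"method": "play_rows", "body": {
  "moves": [
    [[0,0,0,6,-6,0,0.68],[0,0,0,12,-12,0,0.68],[0,0,0,14,-14,20,0.68],[0,0,0,14,-14,55,0.68],[0,0,-0.18,8,-18,70,0.68],[0,0,-0.36,0,-22,70,0.68],[0,0,-0.54,-8,-26,70,0.68],[0,0,-0.72,-14,-30,70,0.68],[0,0,-0.875,-20,-34.5,70,0.68],[0,0,-0.875,-20,-34.5,70,0.68]]
  ]
}}

```text
time: 18.52
tcp_pos: [0.583, -0.0698, 0.0957]
orientation: [3.14, -0.001, -0.083]
contact_force: [0.2, -0.0, 0.4]
grip_width: 0.154
```

Run:
```python
from h import *
go([(0,22,24),(0,92,24)],0); find('scene'); find('top')
```

```text
t 18.52 tcp tray [ 0.1 10.2] z 95.7 rpy [ 3.14e+00 -1.00e-03 -8.30e-02] grip mm 13.4 F [ 0.2 -0.   0.4]
turn z -0.001
(0, 22, 24) -> [  0.9  11.8 -71.7]
(0, 92, 24) -> [  6.8  81.5 -71.7]
scene blob px 1193 [92 37] tray [-91.3   0.1] mean 20.0
scene blob px 175 [15 14] tray [ 5.5 61.1] mean 55.0
scene blob px 186 [14 17] tray [78.  61.5] mean 49.0
scene blob px 57 [12  8] tray [108.5  64.1] mean 34.0
scene slot change px 138 [15 13] tray [  1. 132.] mean new/old 90.0 46.0
scene slot change px 18 [12  3] tray [ 16.3 147.5] mean new/old 123.0 102.0
top blob px 12291 [102 160] tray [  5.4 -27.6] mean 42.0
top blob px 206 [17 16] tray [-1.4 60.7] mean 111.0
top blob px 266 [18 19] tray [-97.2  72.6] mean 97.0
top slot change px 1648 [36 58] tray [  2.2 139.9] mean new/old 99.0 54.0
```

Disc A is at (-1.4, 60.7). I'll push it straight through.

>>> {"method": "play_rows", "body": {
  "moves": [
    [[0,0,0,0,8,-40,0.68],[0,0,0,0,8,-65,0.68],[0,0,0,0,8,-72,0.68],[0,0,0,1,16,-72,0.68],[0,0,0,2,24,-72,0.68],[0,0,0,2,32,-72,0.68],[0,0,0,3,40,-72,0.68],[0,0,0,4,48,-72,0.68],[0,0,0,4,56,-72,0.68],[0,0,0,5,64,-72,0.68],[0,0,0,6,72,-72,0.68],[0,0,0,6.5,80,-72,0.68]]
  ]
}}

```text
time: 20.12
tcp_pos: [0.5898, 0.0115, 0.0232]
orientation: [3.141, -0.001, -0.081]
contact_force: [0.8, -0.2, -0.7]
grip_width: 0.163
```

>>> {"method": "play_rows", "body": {
  "moves": [
    [[0,0,0,0,3,0,0.68],[0,0,0,0,3,0,0.68],[0,0,0,-1,-12,0,0.68],[0,0,0,-1,-12,35,0.68],[0,0,0,-1,-12,65,0.68],[0,0,0,-1,-12,65,0.68]]
  ]
}}

```text
time: 20.88
tcp_pos: [0.5909, -0.0022, 0.0909]
orientation: [3.14, -0.006, -0.083]
contact_force: [-0.0, 0.3, 0.5]
grip_width: 0.161
```

Run:
```python
from h import *
go([(-93.9,-20.2,90),(-93.9,-20.2,24)],-.864); find('scene'); find('top')
```

```text
t 20.88 tcp tray [ 2.2 78.2] z 90.9 rpy [ 3.14  -0.006 -0.083] grip mm 14.0 F [-0.   0.3  0.5]
turn z -0.865
(-93.9, -20.2, 90) -> [-104.   -90.    -0.9]
(-93.9, -20.2, 24) -> [-104.   -90.   -66.9]
scene blob px 751 [71 26] tray [-95.4  56.1] mean 13.0
scene blob px 154 [15 13] tray [-56.9   6.4] mean 34.0
scene blob px 638 [32 69] tray [47.4 74.7] mean 24.0
scene blob px 38 [ 7 13] tray [15.6 70.9] mean 19.0
scene slot change px 21 [4 8] tray [-25.  114.9] mean new/old 68.0 35.0
scene slot change px 108 [13 11] tray [  0.7 133.2] mean new/old 72.0 42.0
scene slot change px 18 [ 5 10] tray [ 12.  115.3] mean new/old 29.0 60.0
scene slot change px 11 [8 3] tray [ 16.1 159.7] mean new/old 130.0 108.0
top blob px 17158 [125 163] tray [-6.4  4.3] mean 57.0
top slot change px 79 [10 23] tray [ 34.6 117.8] mean new/old 60.0 45.0
top slot change px 106 [32 20] tray [-41.2 130.9] mean new/old 60.0 87.0
```

>>> {"method": "play_rows", "body": {
  "moves": [
    [[0,0,-0.17,-15,-18,0,0.68],[0,0,-0.34,-30,-36,0,0.68],[0,0,-0.51,-50,-54,0,0.68],[0,0,-0.68,-75,-75,0,0.68],[0,0,-0.865,-95,-85,0,0.68],[0,0,-0.865,-104,-90,0,0.68],[0,0,-0.865,-104,-90,-30,0.68],[0,0,-0.865,-104,-90,-55,0.68],[0,0,-0.865,-104,-90,-66,0.68],[0,0,-0.865,-104,-90,-66,0.68]]
  ]
}}

```text
time: 22.22
tcp_pos: [0.4845, -0.0916, 0.0215]
orientation: [3.14, 0.001, -0.945]
contact_force: [-0.7, 0.6, 0.2]
grip_width: 0.158
```

Run:
```python
from h import *
go([(-93.9,-20.2,24),(-16.7,45.7,24)],-.864); find('scene'); find('top')
boxview('scene','o10.png',130,100,350,300,2.7)
```

```text
t 22.23 tcp tray [-96.3 -19.8] z 21.5 rpy [ 3.14e+00  1.00e-03 -9.45e-01] grip mm 13.8 F [-0.7  0.6  0.2]
turn z -0.002
(-93.9, -20.2, 24) -> [ 2.3 -0.6  2.5]
(-16.7, 45.7, 24) -> [84.8 58.6  2.5]
scene blob px 55 [9 9] tray [-108.4  -89.2] mean 19.0
scene blob px 1110 [95 35] tray [-84.3   0.2] mean 25.0
scene blob px 182 [14 16] tray [78.6 61.6] mean 50.0
scene blob px 31 [9 8] tray [110.2  66.8] mean 34.0
scene slot change px 31 [ 4 10] tray [-21.5 114.8] mean new/old 79.0 37.0
scene slot change px 128 [18 13] tray [  1.  132.4] mean new/old 85.0 44.0
scene slot change px 17 [14  3] tray [ 16.4 153.6] mean new/old 128.0 107.0
top blob px 189 [13 18] tray [103.2  62.9] mean 75.0
top blob px 5068 [108  81] tray [-74.3 -38.8] mean 30.0
top blob px 274 [19 20] tray [-97.8  72.4] mean 91.0
top slot change px 1368 [34 58] tray [  0.8 141.9] mean new/old 85.0 56.0
```

View pics/o10.png

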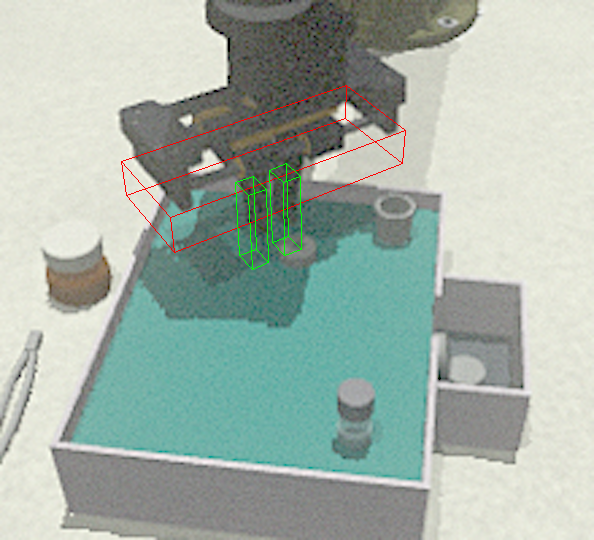

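The picture shows disc B flat in the slot and A on edge against its inner wall, both well below the deck. The vial and cup are in place and C is in front of the fingers. I'll push C.

>>> {"method": "play_rows", "body": {
  "moves": [
    [[0,0,0,5,1,2.5,0.68],[0,0,0,12,6,2.5,0.68],[0,0,0,20,12,2.5,0.68],[0,0,0,27,17,2.5,0.68],[0,0,0,34,22,2.5,0.68],[0,0,0,42,28,2.5,0.68],[0,0,0,49,33,2.5,0.68],[0,0,0,56,38,2.5,0.68],[0,0,0,64,44,2.5,0.68],[0,0,0,71,49,2.5,0.68],[0,0,0,78,54,2.5,0.68],[0,0,0,85,58.5,2.5,0.68]]
  ]
}}

```text
time: 23.88
tcp_pos: [0.5706, -0.0331, 0.0249]
orientation: [3.141, -0.001, -0.947]
contact_force: [-0.6, -0.0, 0.7]
grip_width: 0.159
```

>>> {"method": "play_rows", "body": {
  "moves": [
    [[0,0,0,-6,-4,0,0.68],[0,0,0,-14,-11,0,0.68],[0,0,0,-16,-12,20,0.68],[0,0,0,-16,-12,55,0.68],[0,0,0.18,-8,-16,70,0.68],[0,0,0.36,0,-20,70,0.68],[0,0,0.54,6,-26,70,0.68],[0,0,0.7,10,-32,70,0.68],[0,0,0.864,13,-38,70,0.68],[0,0,0.864,13,-38,70,0.68]]
  ]
}}

```text
time: 25.12
tcp_pos: [0.5839, -0.0722, 0.0962]
orientation: [3.141, -0.003, -0.086]
contact_force: [0.6, 1.0, 1.0]
grip_width: 0.159
```

Run:
```python
from h import *
go([(0,22,24),(0,92,24)],0); find('scene'); find('top')
```

```text
t 25.12 tcp tray [1.2 7.9] z 96.2 rpy [ 3.141e+00 -3.000e-03 -8.600e-02] grip mm 13.8 F [0.6 1.  1. ]
turn z 0.002
(0, 22, 24) -> [ -0.   14.1 -72.2]
(0, 92, 24) -> [  5.9  83.9 -72.2]
scene blob px 1024 [93 26] tray [-98.9  -5.2] mean 20.0
scene blob px 33 [ 9 11] tray [-36.9  17.7] mean 20.0
scene blob px 23 [9 9] tray [-25.2   6.3] mean 21.0
scene blob px 178 [16 14] tray [ 7.8 61.3] mean 55.0
scene blob px 25 [ 7 11] tray [13.3 36.7] mean 20.0
scene blob px 25 [8 9] tray [58.3 11.8] mean 20.0
scene blob px 21 [ 7 11] tray [64.7 28. ] mean 19.0
scene blob px 186 [14 17] tray [78.2 61.5] mean 50.0
scene blob px 51 [12  9] tray [108.2  64.1] mean 35.0
scene slot change px 32 [ 5 10] tray [-21.9 115. ] mean new/old 78.0 37.0
scene slot change px 158 [29 15] tray [  3.6 134.8] mean new/old 91.0 53.0
top blob px 11738 [ 95 160] tray [  4.4 -30.7] mean 40.0
top blob px 171 [13 18] tray [104.2  63. ] mean 96.0
top blob px 208 [17 16] tray [ 0.4 60.8] mean 112.0
top blob px 262 [18 19] tray [-97.   72.7] mean 97.0
top slot change px 1633 [36 58] tray [  2.3 140.1] mean new/old 100.0 54.0
```

Disc C is at (0.4, 60.8). I'll push it straight through.

>>> {"method": "play_rows", "body": {
  "moves": [
    [[0,0,0,0,10,-40,0.68],[0,0,0,0,10,-65,0.68],[0,0,0,0,10,-72,0.68],[0,0,0,0,18,-72,0.68],[0,0,0,1,26,-72,0.68],[0,0,0,2,34,-72,0.68],[0,0,0,2,42,-72,0.68],[0,0,0,3,50,-72,0.68],[0,0,0,4,58,-72,0.68],[0,0,0,4,66,-72,0.68],[0,0,0,5,74,-72,0.68],[0,0,0,6,82,-72,0.68]]
  ]
}}

```text
time: 26.72
tcp_pos: [0.5897, 0.0114, 0.0237]
orientation: [3.141, -0.002, -0.086]
contact_force: [-0.5, -0.1, 1.2]
grip_width: 0.162
```

>>> {"method": "play_rows", "body": {
  "moves": [
    [[0,0,0,0,4,0,0.68],[0,0,0,0,4,0,0.68],[0,0,0,-1,-12,0,0.68],[0,0,0,-1,-12,35,0.68],[0,0,0,-1,-12,75,0.68],[0,0,0,-10,-60,100,0.68],[0,0,0,-20,-110,110,0.68],[0,0,0,-30,-150,110,0.68],[0,0,0,-50,-200,110,0.68],[0,0,0,-80,-240,110,0.68],[0,0,0,-110,-280,110,0.68],[0,0,0,-110,-280,110,0.68]]
  ]
}}

```text
time: 28.22
tcp_pos: [0.4754, -0.2751, 0.1335]
orientation: [3.138, 0.0, -0.097]
contact_force: [0.4, 0.7, 0.5]
grip_width: 0.16
```

Run:
```python
from h import *
go([(0,22,24)],0); find('top'); find('scene')
a=arm.read_camera('scene')[120:290,140:340,::-1]; b=arm.read_camera('top')[80:280,170:370,::-1]
v=np.hstack([cv2.resize(a,(400,400),interpolation=cv2.INTER_CUBIC),cv2.resize(b,(400,400),interpolation=cv2.INTER_CUBIC)])
cv2.imwrite('pics/o11.png',np.clip((v/255.)**.5*300,0,255).astype(np.uint8))
```

```text
t 28.23 tcp tray [ -90.  -203.4] z 133.5 rpy [ 3.138  0.    -0.097] grip mm 14.0 F [0.4 0.7 0.5]
turn z 0.013
(0, 22, 24) -> [ 108.6  217.1 -109.5]
top blob px 194 [13 18] tray [103.   62.9] mean 59.0
top blob px 268 [19 19] tray [-97.4  72.9] mean 77.0
top slot change px 130 [13 15] tray [  1.  154.8] mean new/old 80.0 55.0
top slot change px 145 [13 15] tray [ -0.3 130.9] mean new/old 94.0 51.0
top slot change px 32 [ 4 12] tray [  2.2 115.4] mean new/old 78.0 47.0
scene blob px 249 [59 19] tray [-104.7   63.7] mean 42.0
scene blob px 179 [13 16] tray [78.6 61.4] mean 49.0
scene blob px 52 [12  9] tray [107.9  63.5] mean 35.0
scene slot change px 30 [ 4 10] tray [-21.9 114.7] mean new/old 78.0 37.0
scene slot change px 196 [23 13] tray [ -2.8 143.4] mean new/old 81.0 42.0
```

View pics/o11.png

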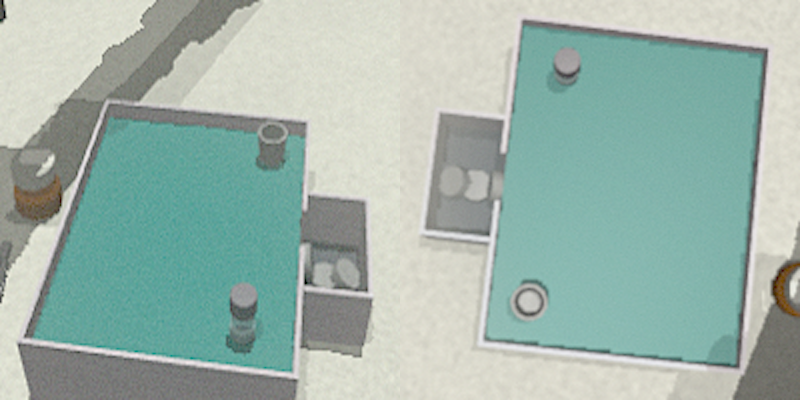

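The picture shows an empty deck, all three discs in the slot, and the vial and cup standing where they were. I'm handing in.

```bash
python3 -c "
from h import *
print(arm.job_done())"
```

```text
the job is handed in; nothing more can be done
None
```

All three spacer discs are off the deck and in the catch slot. I slid them through the gate one at a time with the fingertips and handed the job in at about 28 s of robot time.

**Last checks:**
- **Deck:** both cameras show it empty of discs.
- **Discs:** all three are in the slot, at about y 115, 131 and 155 mm in the tray frame. The one at y 115 stands on edge against the slot's inner wall, but well below deck level.
- **Vial and cup:** the vial stands where it did, measured from the top camera while the arm was clear. The cup reads within 1 mm of its first position.
- **Jar and forceps:** the jar looked unmoved. The forceps were mostly out of the last picture and I did not measure them. The arm only passed well above both.
- **Contact:** the largest force I read was about 14 N, the fingertips touching the deck. At hand-in the gripper was about 160 mm above the bench, touching nothing.

**What disagreed:** the reported tool height was about 30 mm lower than the real fingertip height. My first sweep therefore passed above disc B without touching it. I found the offset from a picture and by lowering the tips gently onto the deck, and corrected for it in every later move.

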